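Dig the needle holder out of the instrument tub

ROBOT

A 6-joint arm with a two-finger parallel gripper is mounted at the origin on the work surface. World frame = base frame: x ahead of the robot, y to its left, z up, the work surface at z = 0. Lengths are in m, angles in rad, forces in N, time in s.
With the tool pointing down it reaches from about 0.25 to 0.725 m from the base axis. Payload 4 kg.
Tool frame: the origin (TCP) lies between the finger pads; the fingertips stand 11 mm ahead of it and the grasp point (between the pads) lies 8 mm behind it (bot.tip_extent is the distance from the TCP to the fingertips, in m); z points along the fingers, y is the line along which they close (so a half turn about z gives the same grasp; the last joint's range is limited). The gripper opens to 85 mm and grips with 20 to 120 N. Pads are 22 mm wide; open, the fingers measure 114 mm over their backs; the gripper's body (76 mm by 85 mm) begins 54 mm behind the grasp point. The pads swing forward as they close: fully open they stand 13 mm farther back than shut.
Start: joints at [-1.321, 0.241, 0.005, 1.335, 0, 1.571], TCP at [0.124, -0.484, 0.203] pointing down, gripper open.
Joint ranges: [-2.72, 2.72], [-1.05, 1.87], [-1.09, 1.28], [-1.99, 2.15], [-1.42, 1.44], [-3.14, 3.14]. Speed limits (rad/s): [2.79, 2.79, 3.14, 3.14, 3.14, 3.14].

INTERFACE

Orientations are given as a unit quaternion [x, y, z, w].
In Python, from workcell import bot gives the robot as it stands. The module is installed in compiled form; this text tells all that it offers.
- The arm moves only by the tool drive_tool, never from a script. Its argument "rows" is a list of rows, each an object of numbers: "dx", "dy", "dz": the shift along the tool's x, y, z in units of 50 mm (1.0 is 50 mm); "wx", "wy", "wz": the turn, a rotation vector about the tool's x, y, z in units of 5 degrees (1.0 is 5 degrees); "hand": the finger opening in mm, from 0 to 85.4. A call has 1 to 20 rows; each row is the pose to reach, as a shift and turn from the pose commanded when the call began, along the tool's axes at that moment; what a row does not reach only later rows make up. A row lasts 1/10 s, in which the tool goes at most 50 mm and 8.59 degrees, less where a joint would pass 70% of its speed; a pose out of reach is approached as far as the arm can. A call with a gripper value outside its range is refused whole. The fingers move at their own pace and stop on an object; the grip force is fixed at half the most. Time passes only in rows, so rows that repeat a pose let the fingers close. It gives the time, the measured TCP pose, the force, the opening and the grip force at its end, in the units of the state.
- bot.get_obs(): the state, without advancing time (a new reading comes with each control period).
- bot.camera(name): name is "side" or "top"; returns the picture (384x512x3 uint8, red, green, blue); there is no depth.
- bot.get_calibration(name): a dict with "vfov" (degrees; the focal length in pixels is half the picture's height over the tangent of half this angle, whatever the lens; pixels are square), "cx", "cy" (the principal point, pixels), "k1" (the pictures are not rectified: a ray, as slopes to the right and down, at radius r is drawn at 1 + k1 r^2 times it, then the intrinsics apply), "origin" and "rotation" of the camera in the world. Camera axes: x right, y up, looking along -z (the intrinsics and any distortion apply to the point x, -y, -z); pixel columns grow to the right and rows downward; lengths in m; the calibration is good to about 2 mm. A picture is of the moment at which its call begins. get_calibration takes no time and is no camera call.
- bot.job_done(): hands the job in; it is judged then, once.
Trained networks look in the newest picture that a camera, given by its name, has taken for a name from the list of things; names that differ only in an ending like _2 or _b are one class to them, and where a whole thing is asked for, a point or a joint stands for the part that bears it (a point fixed in the world has none). Each returns a list of dicts, best first, with "score" (0 to 1); they miss things now and then, are a little off and sometimes report something else, mostly with a low value. They report only what shows in the picture. A call takes as long as a camera call. They do not tell look-alikes from the thing itself.
- bot.look_for(camera, thing): "extent" ([centre column, centre row, width, height] in pixels, round what is visible of it).
- bot.outline_of(camera, thing): "region" (384x512 bool, what is visible of it) and "extent" ([centre column, centre row, width, height] in pixels, round what is visible of it).
The state is a dict: "clock": time; "joint_pos": joint angles; "joint_vel": joint speeds; "tau": joint torques, N m; "eef_pos": TCP position; "tool_rot": TCP orientation; "ft_force": force on the tool from outside, world axes, zero at the start; "ft_torque": the same for the moment, N m; "grip_width": finger opening in m; "grasp_force": force on a finger pad.
Only numpy, scipy, OpenCV 4.12 (cv2) and the standard library are available. Lean on these libraries where they do the work, as an engineer would, in place of code of your own. Each camera call takes 0.05 s, during which the arm holds its last target. There are 200 camera calls.

TASK

In the white tub, the needle holder with the brass rings is buried under a scrub brush lying on an upturned orange splint. Set the brush and the splint aside inside the tub, then lift the needle holder out and lay it gently, without dropping it, lengthwise along the middle of the green mat in the steel tray, rings on the robot's side. Everything else in the tub stays in it, and the blue-ringed scissors in the tray are left where they lie.

Things in the scene. Friction and masses are not known exactly. Their poses are not given: they have to be found in the camera images.
- bin: White plastic tub, fixed, open on top: 268 mm (its x) by 368 mm (its y) outside, 60 mm high, walls and floor 4 mm thick. Origin at the centre of its underside, on the table (inner floor 4 mm above it); x points away from the robot, give or take 0.15 rad. It stands on the robot's left or right, the tray on the other side. Beside the pile its floor is empty but for the two far corners.
- tray: Shallow steel tray, fixed, 222 mm (its x) by 186 mm (its y), 18 mm high, 3 mm thick. Origin at the centre of its underside on the table; x points away from the robot, give or take 0.2 rad.
- mat: Green silicone mat, fixed in one half of the tray (left or right half varies; the scissors lie in the other): 190 mm (its x) by 62 mm (its y), 3 mm thick. Origin at the centre of its underside, on the tray floor, 3 mm above the table; the top of the mat is 6 mm above the table. x runs along it, away from the robot.
- holder_center (a point): Centre of the rigid steel needle holder (0.1 kg), flat on the tub floor: 172 mm long, straight bar 11 mm wide, 10 mm high (round joint 18 mm across at x = +28 mm), dark jaws at +x, two brass rings (together 60 mm wide, 8 mm high) at -x. The point is 5 mm above its underside, near its balance; grip the bar here, across y. x runs from rings to jaws, away from the robot within 0.5 rad.
- holder_rings (a point): Point midway between the needle holder's two brass rings, 70 mm from holder_center along its -x, same height.
- splint_center (a point): Centre of the upturned orange limb splint, a rigid channel open below and at both ends, standing on the tub floor over the needle holder's middle; its rings and jaws peek out at the ends. 100 mm long (x), 56 mm wide (y), 34 mm high, walls 4 mm, about 0.07 kg; the point is 17 mm above its lower edges. Grip it across y, from above.
- brush_center (a point): Centre (half-way up) of a scrub brush lying bristles down on the flat back of the splint: blue back, white bristle block, rigid, 90 mm long (x), 44 mm wide (y), 34 mm high, about 0.08 kg; the blue back is the upper half, and the bristle block 38 mm wide. The point is 17 mm above its underside. Grip it across its y, from above.
- pot: Small aluminium cup, loose, 46 mm across, 32 mm high, in a far (+x) corner of the tub. Origin under its centre.
- vial: Small amber jar with red cap, loose, 34 mm across, 45 mm high, in the other far (+x) corner of the tub. Origin under its centre.
- scissors_center (a point): Centre of the scissors with blue rings, of the same shape as the needle holder, lying in the tray beside the mat, parallel to it, 84 mm from the mat's centre line; to be left alone.
There are look-alikes about, which are no part of the job. There is more than one size of the part that bears splint_center; the job needs the middle-sized.

How it is judged:
By the outcome, as a careful person would: the job done as asked, in the order asked, and still so for the second after the job is handed in, with the robot touching nothing.
It also fails if it takes over 66 s, if anything falls off the work surface, if the arm or the gripper's body presses on something with over 40 N, if the wrist force passes 120 N, or if a joint passes its speed limit or range.

## Working session

There is one attempt and no reset: what is moved stays moved. The work goes in short steps, Python scripts to look and compute and a tool call to move; the robot and the scene stay as the last step left them, time stands still between calls to the robot, and variables do not carry over. Pictures are saved under pics/ and viewed, at most 10 in all, crops included, and the job is handed in when it is done.

Besides the shell and the picture viewer there is one more tool, called after "Request:" as name(argument=value, ...), one argument or row to a line, values as JSON. drive_tool: Moves the arm, as the interface text tells. Its arguments: {"type":"object","properties":{"rows":{"type":"array","items":{"type":"object","properties":{"dx":{"type":"number"},"dy":{"type":"number"},"dz":{"type":"number"},"wx":{"type":"number"},"wy":{"type":"number"},"wz":{"type":"number"},"hand":{"type":"number"}}}}},"required":["rows"]}

```bash
mkdir -p pics; cat > h.py <<'E'
import numpy as np, cv2
from workcell import bot
from scipy.spatial.transform import Rotation as R
def K(n):
    c=bot.get_calibration(n); f=192/np.tan(np.radians(c['vfov'])/2); return c,f
def ray(n,u,v):
    c,f=K(n); a=np.array([(u-c['cx'])/f,(v-c['cy'])/f]); p=a.copy()
    for _ in range(20): p=a/(1+c['k1']*(p@p))
    return np.array(c['origin']), np.array(c['rotation']).reshape(3,3)@np.array([p[0],-p[1],-1]) if np.size(c['rotation'])==9 else R.from_quat(c['rotation']).apply([p[0],-p[1],-1])
def at(n,u,v,z):
    o,d=ray(n,u,v); return o+d*(z-o[2])/d[2]
def snap(n,name):
    im=bot.camera(n); cv2.imwrite(f'pics/{name}.png',cv2.cvtColor(im,cv2.COLOR_RGB2BGR)); return im
def rect(n,thing,z):
    for r in bot.outline_of(n,thing)[:4]:
        m=r['region'].astype(np.uint8); cs,_=cv2.findContours(m,cv2.RETR_EXTERNAL,cv2.CHAIN_APPROX_NONE)
        if not cs: continue
        c=max(cs,key=cv2.contourArea)[:,0]
        w=np.array([at(n,*p,z)[:2] for p in c])*1000
        b=cv2.minAreaRect(w.astype(np.float32))
        print(thing,n,'%.2f'%r['score'],np.round(r['extent']),'rect',np.round(b[0],1),np.round(b[1],1),round(b[2],1))
E
python3 - <<'E'
from h import *
for n in('top','side'):
    snap(n,n+'0'); print(n,bot.get_calibration(n))
for t,z in(('bin',.06),('tray',.018),('mat',.006),('brush_center',.072),('splint_center',.038),('holder_center',.012),('holder_rings',.012),('scissors_center',.012),('pot',.036),('vial',.049)): rect('top',t,z)
o=bot.get_obs();print(o)
E
```

```text
top {'vfov': 47.252930435377365, 'cx': 255.78368621072443, 'cy': 199.65189583936856, 'k1': -0.06410408497869917, 'origin': array([0.37486593, 0.01710033, 1.19687428]), 'rotation': array([ 0.05361746, -0.06742884, -0.69387756,  0.7149213 ])}
side {'vfov': 57.963969853964365, 'cx': 250.8217352831926, 'cy': 191.16344936373832, 'k1': -0.02478584942587215, 'origin': array([0.53342439, 0.57895388, 0.62475542]), 'rotation': array([-0.00682507,  0.397116  ,  0.9177399 ,  0.00240444])}
bin top 0.95 [177. 204. 154. 116.] rect [567.6 201.2] [369.9 273.7] 84.6
tray top 0.79 [329. 219.  78.  93.] rect [ 535.2 -207.2] [191.1 227.6] 83.0
mat top 0.61 [313. 217.  35.  66.] rect [ 540.2 -167.5] [ 65.  190.3] 83.6
brush_center top 0.86 [182. 201.  18.  33.] rect [561.8 194.4] [45.  90.6] 87.2
brush_center top 0.55 [315. 219.  29.  68.] rect [ 531. -157.] [ 59.3 180.6] 83.7
splint_center top 0.84 [182. 197.  25.  38.] rect [575.5 197.7] [101.6  59.2] 3.0
splint_center top 0.68 [146. 120.  34.  26.] rect [783.  301.7] [76.6 47. ] 69.3
holder_center top 0.64 [186. 200.  22.  60.] rect [507.3 188. ] [36.7
[... 421 characters left out ...]
_pos': array([-1.32100896e+00,  2.40554024e-01,  4.98808485e-03,  1.33518996e+00,
        2.13863697e-05,  1.57081412e+00]), 'joint_vel': array([-6.51885187e-04, -9.30614508e-04,  9.97762314e-04,  3.01560815e-04,
        6.87774017e-05,  1.30080758e-03]), 'tau': array([-5.27687407e-04, -3.71974003e+01,  2.52570981e+01,  1.33056350e-03,
       -6.10604388e-05, -4.44993002e-07]), 'eef_pos': array([ 0.12360566, -0.48448006,  0.20322489]), 'tool_rot': array([9.92212024e-01, 1.24560420e-01, 1.31279207e-05, 1.87229321e-05]), 'ft_force': array([-0.25290308, -0.71557514,  1.03398637]), 'ft_torque': array([-0.02301204, -0.01087969, -0.00783014]), 'grasp_force': 0.0, 'grip_width': 0.08526142460087603}
```

View pics/top0.png

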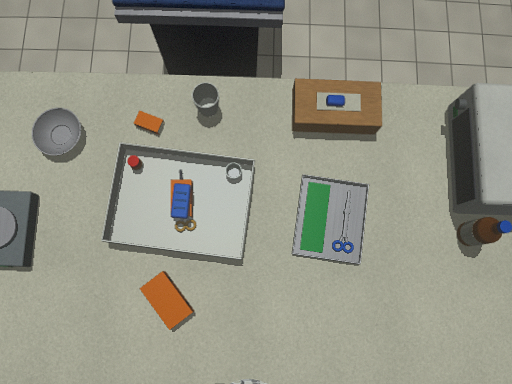

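View pics/side0.png

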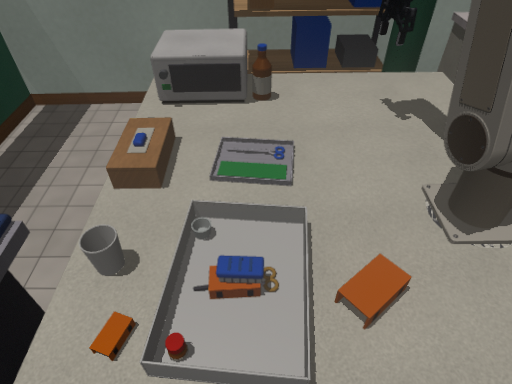

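The top view shows the tub on the left with its pile at about (182,200). In the tray the mat is in the left half at (315,217), and the scissors are right of it at (343,222). The orange pieces at (148,122) and (166,300) are look-alikes. Next I'll refine the poses by fitting box silhouettes to both cameras.

```bash
cat >> h.py <<'E'
from scipy.optimize import minimize
def proj(n,P):
    c,f=K(n); q=R.from_quat(c['rotation']).inv().apply(np.asarray(P)-c['origin'])
    s=np.c_[q[:,0],-q[:,1]]/-q[:,2:]; s=s*(1+c['k1']*(s**2).sum(1,keepdims=True)); return s*f+[c['cx'],c['cy']]
def fit(masks,L,W,z0,z1,x0,ign=None):
    """x0=[x,y,yaw] of a box; masks: {cam:bool}; silhouettes fitted at 8x"""
    B=np.array([[a*L/2,b*W/2,z] for a in(-1,1) for b in(-1,1) for z in(z0,z1)])
    def cost(p,full=False):
        k=0;out=[]
        for n,m in masks.items():
            w=B.copy(); c,s=np.cos(p[2]),np.sin(p[2]); w[:,:2]=B[:,:2]@np.array([[c,s],[-s,c]])+p[:2]
            h=cv2.convexHull(proj(n,w).astype(np.float32))
            img=np.zeros((384,512),np.uint8)
            cv2.fillConvexPoly(img,np.round(h*16).astype(np.int32),255,cv2.LINE_AA,4)
            g=img/255.; i=np.minimum(g,m).sum(); k+=1-i/np.maximum(g,m).sum(); out.append(round(i/np.maximum(g,m).sum(),2))
        return out if full else k
    r=minimize(cost,x0,method='Nelder-Mead',options=dict(initial_simplex=[x0,np.add(x0,[.008,0,0]),np.add(x0,[0,.008,0]),np.add(x0,[0,0,.1])],xatol=1e-4,fatol=1e-4))
    print('fit mm,deg',np.round(r.x[:2]*1000,1),round(np.degrees(r.x[2]),1),'IoU',cost(r.x,True)); return r.x
def best(n,thing,near):
    """mask of the detection nearest a world point"""
    u=proj(n,[near])[0]; d=bot.outline_of(n,thing)
    d=[r for r in d if r['score']>.3]; 
    return min(d,key=lambda r:np.hypot(*(np.array(r['extent'][:2])-u)))['region'] if d else None
def goto(x,y,z,yaw):
    o=bot.get_obs(); r=R.from_quat(o['tool_rot']); 
    t=R.from_matrix(np.array([[np.cos(yaw),np.sin(yaw),0],[np.sin(yaw),-np.cos(yaw),0],[0,0,-1]]))
    print('d',np.round(r.inv().apply(np.array([x,y,z])-o['eef_pos'])/.05,3),'w',np.round(np.degrees((r.inv()*t).as_rotvec())/5,2),'now',np.round(o['eef_pos'],4),'clk',round(o['clock'],2),'j',np.round(o['joint_pos'],2))
E
python3 - <<'E'
from h import *
print(bot.tip_extent)
g=[.562,.195,.055]
for n in('top','side'): bot.camera(n)
m={n:best(n,'brush_center',g) for n in('top','side')}
for k in m: fit({k:m[k]},.09,.044,.038,.072,[.562,.195,-.03])
p=fit(m,.09,.044,.038,.072,[.562,.195,-.03])
goto(p[0],p[1],.2,p[2])
mm={n:best(n,'mat',[.54,-.167,.006]) for n in('top','side')}
for k in mm: fit({k:mm[k]},.19,.062,.005,.006,[.54,-.167,-.11])
fit(mm,.19,.062,.005,.006,[.54,-.167,-.11])
mm={n:best(n,'bin',[.567,.2,.05]) for n in('top','side')}
fit(mm,.268,.368,.0,.06,[.567,.2,-.09])
s=bot.outline_of('side','splint_center');print([(r['score'],r['extent']) for r in s])
E
```

```text
0.011
fit mm,deg [565.2 196.1] -2.1 IoU [np.float64(0.79)]
fit mm,deg [562.8 192. ] -2.3 IoU [np.float64(0.84)]
fit mm,deg [563.2 194.5] -2.3 IoU [np.float64(0.78), np.float64(0.84)]
d [ 11.876 -10.985   0.064] w [-0.   -0.    3.33] now [ 0.1236 -0.4845  0.2032] clk 0.8 j [-1.32  0.24  0.    1.34  0.    1.57]
fit mm,deg [ 539.5 -166.6] -6.8 IoU [np.float64(0.93)]
fit mm,deg [ 540.  -167.5] -7.0 IoU [np.float64(0.91)]
fit mm,deg [ 539.8 -166.8] -7.0 IoU [np.float64(0.93), np.float64(0.9)]
fit mm,deg [567.4 200.8] -5.9 IoU [np.float64(0.87), np.float64(0.86)]
[(0.93, [232.8, 280.4, 53.0, 34.6]), (0.89, [370.4, 291.2, 75.1, 71.8]), (0.74, [112.0, 337.9, 42.1, 48.8])]
```

Request:
drive_tool(
  rows=[
    {"dx":1,"dy":0,"dz":0,"hand":85},
    {"dx":2},
    {"dx":3,"dy":-1},
    {"dx":3,"dy":-2},
    {"dx":3,"dy":-2},
  ],
)

```text
invalid input at $.rows[0]: expected keys dx, dy, dz, wx, wy, wz, hand
```

Request:
drive_tool(
  rows=[
    {"dx":1,"dy":0,"dz":0,"wx":0,"wy":0,"wz":0,"hand":85},
    {"dx":2,"dy":0,"dz":0,"wx":0,"wy":0,"wz":0,"hand":85},
    {"dx":3,"dy":-1,"dz":0,"wx":0,"wy":0,"wz":0,"hand":85},
    {"dx":3,"dy":-2,"dz":0,"wx":0,"wy":0,"wz":0,"hand":85},
    {"dx":3,"dy":-2,"dz":0,"wx":0,"wy":0,"wz":0,"hand":85},
  ],
)

```text
clock: 1.55
eef_pos: [0.244, -0.3461, 0.2026]
tool_rot: [0.992, 0.126, -0.001, -0.002]
ft_force: [0.0, -1.2, 0.5]
grip_width: 0.0851
grasp_force: 0.0
```

```bash
python3 -c "
from h import *
goto(.563,.1945,.2,-.04)"
```

```text
d [ 8.887 -8.866  0.078] w [-0.04  0.01  3.36] now [ 0.244  -0.3461  0.2026] clk 1.55 j [-0.96  0.09 -0.18  1.31  0.    1.93]
```

Request:
drive_tool(
  rows=[
    {"dx":2,"dy":-2,"dz":0,"wx":0,"wy":0,"wz":-6.5,"hand":85},
    {"dx":2,"dy":-2,"dz":0,"wx":0,"wy":0,"wz":-6.5,"hand":85},
    {"dx":2,"dy":-2,"dz":0,"wx":0,"wy":0,"wz":-6.5,"hand":85},
    {"dx":2,"dy":-2,"dz":0,"wx":0,"wy":0,"wz":-6.5,"hand":85},
    {"dx":8.89,"dy":-8.87,"dz":0,"wx":0,"wy":0,"wz":-32.64,"hand":85},
    {"dx":8.89,"dy":-8.87,"dz":0,"wx":0,"wy":0,"wz":-32.64,"hand":85},
    {"dx":8.89,"dy":-8.87,"dz":0,"wx":0,"wy":0,"wz":-32.64,"hand":85},
    {"dx":8.89,"dy":-8.87,"dz":0,"wx":0,"wy":0,"wz":-32.64,"hand":85},
    {"dx":8.89,"dy":-8.87,"dz":0,"wx":0,"wy":0,"wz":-32.64,"hand":85},
    {"dx":8.89,"dy":-8.87,"dz":0,"wx":0,"wy":0,"wz":-32.64,"hand":85},
    {"dx":8.89,"dy":-8.87,"dz":0,"wx":0,"wy":0,"wz":-32.64,"hand":85},
    {"dx":8.89,"dy":-8.87,"dz":0,"wx":0,"wy":0,"wz":-32.64,"hand":85},
    {"dx":8.89,"dy":-8.87,"dz":0,"wx":0,"wy":0,"wz":-32.64,"hand":85},
    {"dx":8.89,"dy":-8.87,"dz":0,"wx":0,"wy":0,"wz":-32.64,"hand":85},
    {"dx":8.89,"dy":-8.87,"dz":0,"wx":0,"wy":0,"wz":-32.64,"hand":85},
    {"dx":8.89,"dy":-8.87,"dz":0,"wx":0,"wy":0,"wz":-32.64,"hand":85},
    {"dx":8.89,"dy":-8.87,"dz":0,"wx":0,"wy":0,"wz":-32.64,"hand":85},
    {"dx":8.89,"dy":-8.87,"dz":0,"wx":0,"wy":0,"wz":-32.64,"hand":85},
    {"dx":8.89,"dy":-8.87,"dz":0,"wx":0,"wy":0,"wz":-32.64,"hand":85},
    {"dx":8.89,"dy":-8.87,"dz":0,"wx":0,"wy":0,"wz":-32.64,"hand":85},
  ],
)

```text
clock: 3.55
eef_pos: [0.5653, 0.1892, 0.203]
tool_rot: [0.02, 1.0, -0.0, -0.0]
ft_force: [-0.4, -0.4, -0.6]
grip_width: 0.0848
grasp_force: 0.0
```

```bash
python3 -c "
from h import *
goto(.563,.1945,.055,-.04+np.pi)"
```

```text
d [0.049 0.105 2.961] w [-0. -0. -0.] now [0.5653 0.1892 0.203 ] clk 3.55 j [ 0.32  0.44  0.28  1.42 -0.    0.36]
```

Request:
drive_tool(
  rows=[
    {"dx":0.05,"dy":0.1,"dz":0.8,"wx":0,"wy":0,"wz":0,"hand":85},
    {"dx":0.05,"dy":0.1,"dz":1.6,"wx":0,"wy":0,"wz":0,"hand":85},
    {"dx":0.05,"dy":0.1,"dz":2.2,"wx":0,"wy":0,"wz":0,"hand":85},
    {"dx":0.05,"dy":0.1,"dz":2.6,"wx":0,"wy":0,"wz":0,"hand":85},
    {"dx":0.05,"dy":0.1,"dz":2.8,"wx":0,"wy":0,"wz":0,"hand":85},
    {"dx":0.05,"dy":0.1,"dz":2.95,"wx":0,"wy":0,"wz":0,"hand":85},
    {"dx":0.05,"dy":0.1,"dz":2.95,"wx":0,"wy":0,"wz":0,"hand":85},
    {"dx":0.05,"dy":0.1,"dz":2.95,"wx":0,"wy":0,"wz":0,"hand":60},
    {"dx":0.05,"dy":0.1,"dz":2.95,"wx":0,"wy":0,"wz":0,"hand":50},
    {"dx":0.05,"dy":0.1,"dz":2.95,"wx":0,"wy":0,"wz":0,"hand":45},
    {"dx":0.05,"dy":0.1,"dz":2.95,"wx":0,"wy":0,"wz":0,"hand":38},
    {"dx":0.05,"dy":0.1,"dz":2.95,"wx":0,"wy":0,"wz":0,"hand":35},
    {"dx":0.05,"dy":0.1,"dz":2.95,"wx":0,"wy":0,"wz":0,"hand":35},
    {"dx":0.05,"dy":0.1,"dz":2.95,"wx":0,"wy":0,"wz":0,"hand":35},
  ],
)

```text
clock: 4.95
eef_pos: [0.563, 0.1942, 0.0557]
tool_rot: [0.022, 1.0, 0.0, -0.0]
ft_force: [1.0, 0.5, -0.9]
grip_width: 0.0348
grasp_force: 0.0
```

```bash
python3 -c "
from h import *
im=snap('side','s1'); cv2.imwrite('pics/s1c.png',cv2.cvtColor(cv2.resize(im[200:340,150:320],None,fx=4,fy=4),cv2.COLOR_RGB2BGR))
"
```

```text
(no output)
```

View pics/s1c.png

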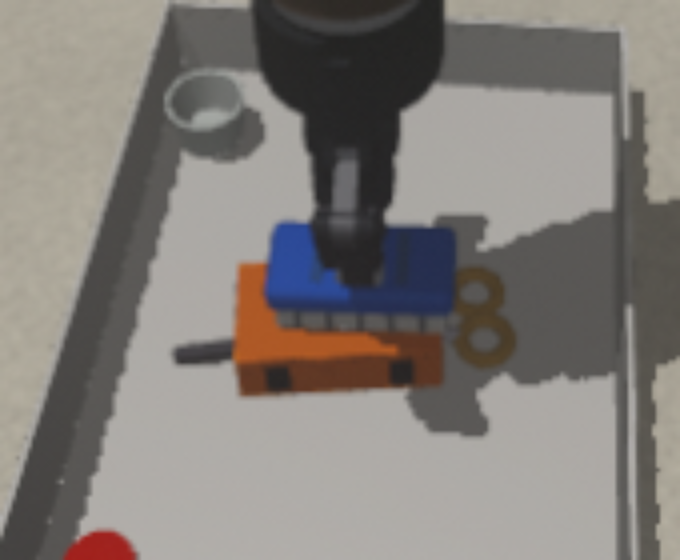

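```bash
python3 -c "
from h import *
print(bot.get_obs()['grip_width'],bot.get_obs()['eef_pos'])
c=lambda p:np.round((p-[150,200])*4)
print(c(proj('side',[[.563,.194+.0175+dy,z] for dy in(0,.008) for z in(.045,.055,.065,.075,.085)])))
print('brush top edges',c(proj('side',[[.563,y,.072] for y in(.1725,.2165)])),c(proj('side',[[.563,.2165,.055]])))
m=best('side','brush_center',[.563,.194,.055]);fit({'side':m},.09,.044,.038,.072,[.562,.195,-.03])
"
```

```text
0.03495388178393674 [0.5629823  0.19421388 0.05568302]
[[360. 321.]
 [359. 310.]
 [358. 298.]
 [358. 286.]
 [357. 273.]
 [360. 336.]
 [359. 324.]
 [358. 313.]
 [357. 300.]
 [356. 288.]]
brush top edges [[360. 221.]
 [358. 299.]] [[359. 319.]]
fit mm,deg [564.2 192.1] -1.3 IoU [np.float64(0.61)]
```

The fingertips appear to be above the brush, at crop (360,280), so the pads stand farther back than I assumed. I'll reopen, go lower and close in stages.

Request:
drive_tool(
  rows=[
    {"dx":0,"dy":0,"dz":-0.2,"wx":0,"wy":0,"wz":0,"hand":75},
    {"dx":0,"dy":0,"dz":-0.2,"wx":0,"wy":0,"wz":0,"hand":75},
    {"dx":0,"dy":0,"dz":-0.2,"wx":0,"wy":0,"wz":0,"hand":75},
    {"dx":0,"dy":0,"dz":-0.2,"wx":0,"wy":0,"wz":0,"hand":75},
    {"dx":0,"dy":0,"dz":-0.1,"wx":0,"wy":0,"wz":0,"hand":75},
    {"dx":0,"dy":0,"dz":0.1,"wx":0,"wy":0,"wz":0,"hand":75},
    {"dx":0,"dy":0,"dz":0.2,"wx":0,"wy":0,"wz":0,"hand":75},
    {"dx":0,"dy":0,"dz":0.2,"wx":0,"wy":0,"wz":0,"hand":75},
    {"dx":0,"dy":0,"dz":0.2,"wx":0,"wy":0,"wz":0,"hand":48},
    {"dx":0,"dy":0,"dz":0.2,"wx":0,"wy":0,"wz":0,"hand":48},
    {"dx":0,"dy":0,"dz":0.2,"wx":0,"wy":0,"wz":0,"hand":48},
    {"dx":0,"dy":0,"dz":0.2,"wx":0,"wy":0,"wz":0,"hand":48},
  ],
)

```text
clock: 6.25
eef_pos: [0.5633, 0.1943, 0.046]
tool_rot: [0.022, 1.0, 0.0, 0.0]
ft_force: [-0.2, -0.3, 0.6]
grip_width: 0.0481
grasp_force: 0.0
```

```bash
python3 -c "
from h import *
im=snap('side','s2'); cv2.imwrite('pics/s2c.png',cv2.cvtColor(cv2.resize(im[200:340,150:320],None,fx=4,fy=4),cv2.COLOR_RGB2BGR))
o=bot.get_obs();print(o['grip_width'],o['eef_pos'],o['ft_force'])
"
```

```text
0.0484604698110498 [0.5632242  0.19431109 0.04600298] [-0.31953156 -0.15063367 -0.01829588]
```

View pics/s2c.png

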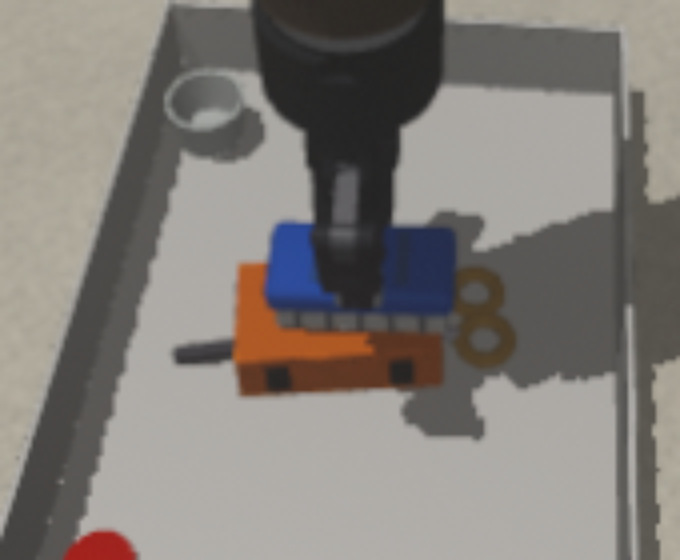

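Now the tip is at the brush's upper edge, crop (360,305), still about 20 mm higher than the readout implies. I'll go lower.

Request:
drive_tool(
  rows=[
    {"dx":0,"dy":0,"dz":0,"wx":0,"wy":0,"wz":0,"hand":75},
    {"dx":0,"dy":0,"dz":0,"wx":0,"wy":0,"wz":0,"hand":75},
    {"dx":0,"dy":0,"dz":0,"wx":0,"wy":0,"wz":0,"hand":75},
    {"dx":0,"dy":0,"dz":0.15,"wx":0,"wy":0,"wz":0,"hand":75},
    {"dx":0,"dy":0,"dz":0.3,"wx":0,"wy":0,"wz":0,"hand":75},
    {"dx":0,"dy":0,"dz":0.3,"wx":0,"wy":0,"wz":0,"hand":48},
    {"dx":0,"dy":0,"dz":0.3,"wx":0,"wy":0,"wz":0,"hand":48},
    {"dx":0,"dy":0,"dz":0.3,"wx":0,"wy":0,"wz":0,"hand":48},
    {"dx":0,"dy":0,"dz":0.3,"wx":0,"wy":0,"wz":0,"hand":38},
    {"dx":0,"dy":0,"dz":0.3,"wx":0,"wy":0,"wz":0,"hand":38},
    {"dx":0,"dy":0,"dz":0.3,"wx":0,"wy":0,"wz":0,"hand":38},
  ],
)

```text
clock: 7.4
eef_pos: [0.5635, 0.1944, 0.0312]
tool_rot: [0.022, 1.0, 0.0, 0.001]
ft_force: [0.3, 0.8, 3.0]
grip_width: 0.0424
grasp_force: 61.8
```

Request:
drive_tool(
  rows=[
    {"dx":0,"dy":0,"dz":-0.3,"wx":0,"wy":0,"wz":0,"hand":36},
    {"dx":0,"dy":0,"dz":-0.8,"wx":0,"wy":0,"wz":0,"hand":36},
    {"dx":0,"dy":0,"dz":-1.2,"wx":0,"wy":0,"wz":0,"hand":36},
    {"dx":0.1,"dy":0.4,"dz":-1.2,"wx":0,"wy":0,"wz":0,"hand":36},
    {"dx":0.2,"dy":1.0,"dz":-1.2,"wx":0,"wy":0,"wz":0,"hand":36},
    {"dx":0.3,"dy":1.6,"dz":-1.2,"wx":0,"wy":0,"wz":0,"hand":36},
    {"dx":0.4,"dy":2.0,"dz":-1.2,"wx":0,"wy":0,"wz":0,"hand":36},
    {"dx":0.4,"dy":2.0,"dz":-0.8,"wx":0,"wy":0,"wz":0,"hand":36},
    {"dx":0.4,"dy":2.0,"dz":-0.3,"wx":0,"wy":0,"wz":0,"hand":36},
    {"dx":0.4,"dy":2.0,"dz":0.1,"wx":0,"wy":0,"wz":0,"hand":36},
    {"dx":0.4,"dy":2.0,"dz":0.4,"wx":0,"wy":0,"wz":0,"hand":36},
    {"dx":0.4,"dy":2.0,"dz":0.55,"wx":0,"wy":0,"wz":0,"hand":36},
    {"dx":0.4,"dy":2.0,"dz":0.6,"wx":0,"wy":0,"wz":0,"hand":36},
    {"dx":0.4,"dy":2.0,"dz":0.6,"wx":0,"wy":0,"wz":0,"hand":36},
  ],
)

```text
clock: 8.8
eef_pos: [0.5475, 0.295, 0.0007]
tool_rot: [0.022, 1.0, 0.0, -0.0]
ft_force: [-0.6, 0.1, -0.7]
grip_width: 0.0424
grasp_force: 61.6
```

```bash
python3 -c "
from h import *
im=snap('side','s3'); cv2.imwrite('pics/s3c.png',cv2.cvtColor(cv2.resize(im[200:370,130:320],None,fx=3.5,fy=3.5),cv2.COLOR_RGB2BGR))
o=bot.get_obs();print(o['grip_width'],o['eef_pos'],o['ft_force'])
"
```

```text
0.04208808345141633 [0.54792554 0.29520841 0.00135957] [-0.37681288  1.19832245 -0.29842909]
```

View pics/s3c.png

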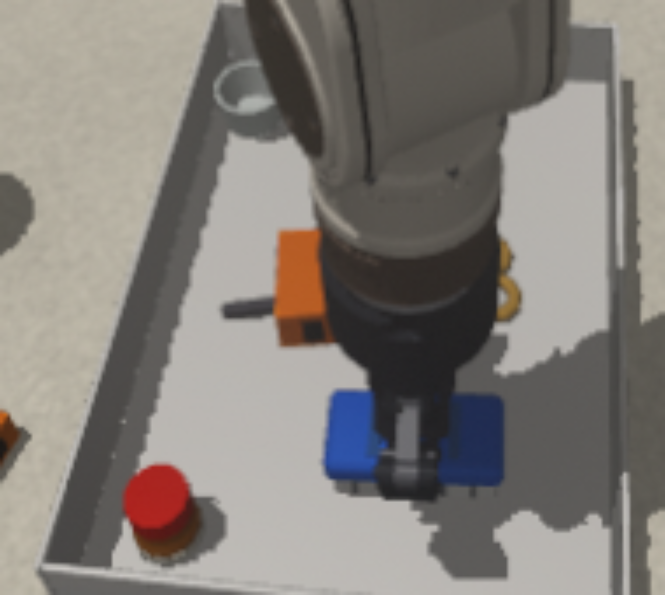

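The brush is held just above the floor with no contact force, so the z readout is about 22 mm low. I'll lower it in small steps until it touches.

Request:
drive_tool(
  rows=[
    {"dx":0,"dy":0,"dz":0.04,"wx":0,"wy":0,"wz":0,"hand":36},
    {"dx":0,"dy":0,"dz":0.07,"wx":0,"wy":0,"wz":0,"hand":36},
    {"dx":0,"dy":0,"dz":0.07,"wx":0,"wy":0,"wz":0,"hand":36},
  ],
)

```text
clock: 9.15
eef_pos: [0.5475, 0.295, -0.0025]
tool_rot: [0.022, 1.0, 0.0, 0.0]
ft_force: [0.1, 0.4, -0.9]
grip_width: 0.0424
grasp_force: 61.6
```

Request:
drive_tool(
  rows=[
    {"dx":0,"dy":0,"dz":0.03,"wx":0,"wy":0,"wz":0,"hand":36},
    {"dx":0,"dy":0,"dz":0.03,"wx":0,"wy":0,"wz":0,"hand":36},
  ],
)

```text
clock: 9.35
eef_pos: [0.5476, 0.2951, -0.0027]
tool_rot: [0.022, 1.0, 0.0, 0.001]
ft_force: [-2.3, -0.3, 5.5]
grip_width: 0.0422
grasp_force: 62.3
```

Request:
drive_tool(
  rows=[
    {"dx":0,"dy":0,"dz":0,"wx":0,"wy":0,"wz":0,"hand":85},
    {"dx":0,"dy":0,"dz":0,"wx":0,"wy":0,"wz":0,"hand":85},
    {"dx":0,"dy":0,"dz":0,"wx":0,"wy":0,"wz":0,"hand":85},
    {"dx":0,"dy":0,"dz":-0.5,"wx":0,"wy":0,"wz":0,"hand":85},
    {"dx":0,"dy":0,"dz":-1.5,"wx":0,"wy":0,"wz":0,"hand":85},
    {"dx":0,"dy":0,"dz":-2.5,"wx":0,"wy":0,"wz":0,"hand":85},
    {"dx":0.8,"dy":-1,"dz":-3.2,"wx":0,"wy":0,"wz":0,"hand":85},
    {"dx":1.5,"dy":-2,"dz":-3.2,"wx":0,"wy":0,"wz":0,"hand":85},
    {"dx":2.2,"dy":-3,"dz":-3.2,"wx":0,"wy":0,"wz":0,"hand":85},
    {"dx":3,"dy":-4,"dz":-3.2,"wx":0,"wy":0,"wz":0,"hand":85},
    {"dx":3.5,"dy":-4.7,"dz":-3.2,"wx":0,"wy":0,"wz":0,"hand":85},
    {"dx":3.5,"dy":-4.7,"dz":-3.2,"wx":0,"wy":0,"wz":0,"hand":85},
  ],
)

```text
clock: 10.55
eef_pos: [0.3609, 0.0666, 0.1557]
tool_rot: [0.021, 1.0, -0.0, 0.0]
ft_force: [0.7, -1.0, 0.9]
grip_width: 0.0846
grasp_force: 0.0
```

```bash
python3 -c "
from h import *
a=snap('top','t4');b=snap('side','s4')
v=np.hstack([cv2.resize(a[130:280,90:270],(400,333)),cv2.resize(b[180:380,120:330],(400,381))[:333]]);cv2.imwrite('pics/c4.png',cv2.cvtColor(v,cv2.COLOR_RGB2BGR))
g=[.565,.195,.03]
m={n:best(n,'splint_center',g) for n in('top','side')}
for k in m: fit({k:m[k]},.1,.056,.004,.038,[.57,.195,-.03])
p=fit(m,.1,.056,.004,.038,[.57,.195,-.03])
m={n:best(n,'brush_center',[.545,.295,.02]) for n in('top','side')}
fit(m,.09,.044,.004,.038,[.547,.295,-.03])
print(at('top',181,175,.009))
goto(p[0],p[1],.2,p[2]+np.pi)
"
```

```text
fit mm,deg [579.2 199.9] 2.3 IoU [np.float64(0.91)]
fit mm,deg [576.7 195. ] 3.5 IoU [np.float64(0.89)]
fit mm,deg [576.8 199.4] 3.4 IoU [np.float64(0.9), np.float64(0.88)]
fit mm,deg [547.6 295.2] -2.8 IoU [np.float64(0.79), np.float64(0.84)]
[0.64350416 0.20568859 0.009     ]
d [-4.149  2.806 -0.867] w [ 0.01  0.02 -1.18] now [0.3635 0.0682 0.1562] clk 10.85 j [ 0.19  0.01 -0.39  1.17  0.    0.23]
```

View pics/c4.png

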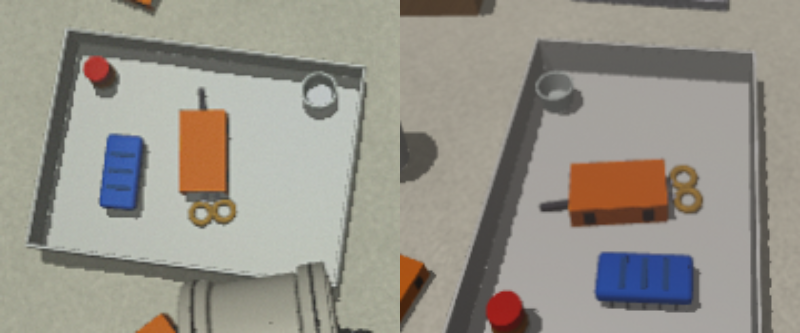

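Both objects are clear: the splint is at (577,199) mm with yaw 3.4°, and the brush lies beside it. Next I'll grasp the splint, allowing for the z offset.

Request:
drive_tool(
  rows=[
    {"dx":-1,"dy":0.7,"dz":0,"wx":0,"wy":0,"wz":-0.3,"hand":85},
    {"dx":-2,"dy":1.4,"dz":0,"wx":0,"wy":0,"wz":-0.6,"hand":85},
    {"dx":-3,"dy":2,"dz":0,"wx":0,"wy":0,"wz":-0.9,"hand":85},
    {"dx":-3.8,"dy":2.6,"dz":0,"wx":0,"wy":0,"wz":-1.18,"hand":85},
    {"dx":-4.15,"dy":2.78,"dz":0,"wx":0,"wy":0,"wz":-1.18,"hand":85},
    {"dx":-4.15,"dy":2.78,"dz":0.5,"wx":0,"wy":0,"wz":-1.18,"hand":85},
    {"dx":-4.15,"dy":2.78,"dz":1.2,"wx":0,"wy":0,"wz":-1.18,"hand":85},
    {"dx":-4.15,"dy":2.78,"dz":1.9,"wx":0,"wy":0,"wz":-1.18,"hand":85},
    {"dx":-4.15,"dy":2.78,"dz":2.4,"wx":0,"wy":0,"wz":-1.18,"hand":85},
    {"dx":-4.15,"dy":2.78,"dz":2.8,"wx":0,"wy":0,"wz":-1.18,"hand":85},
    {"dx":-4.15,"dy":2.78,"dz":3.1,"wx":0,"wy":0,"wz":-1.18,"hand":85},
    {"dx":-4.15,"dy":2.78,"dz":3.25,"wx":0,"wy":0,"wz":-1.18,"hand":85},
    {"dx":-4.15,"dy":2.78,"dz":3.25,"wx":0,"wy":0,"wz":-1.18,"hand":85},
    {"dx":-4.15,"dy":2.78,"dz":3.25,"wx":0,"wy":0,"wz":-1.18,"hand":60},
    {"dx":-4.15,"dy":2.78,"dz":3.25,"wx":0,"wy":0,"wz":-1.18,"hand":50},
    {"dx":-4.15,"dy":2.78,"dz":3.25,"wx":0,"wy":0,"wz":-1.18,"hand":48},
    {"dx":-4.15,"dy":2.78,"dz":3.25,"wx":0,"wy":0,"wz":-1.18,"hand":48},
  ],
)

```text
clock: 12.55
eef_pos: [0.577, 0.1982, -0.0052]
tool_rot: [-0.03, 1.0, 0.001, 0.001]
ft_force: [-0.1, -0.2, 3.5]
grip_width: 0.0546
grasp_force: 64.9
```

Request:
drive_tool(
  rows=[
    {"dx":0,"dy":0,"dz":-0.3,"wx":0,"wy":0,"wz":0,"hand":48},
    {"dx":0,"dy":0,"dz":-0.8,"wx":0,"wy":0,"wz":0,"hand":48},
    {"dx":0,"dy":0,"dz":-1.3,"wx":0,"wy":0,"wz":0,"hand":48},
    {"dx":0.1,"dy":-0.4,"dz":-1.3,"wx":0,"wy":0,"wz":0,"hand":48},
    {"dx":0.3,"dy":-1.0,"dz":-1.3,"wx":0,"wy":0,"wz":0,"hand":48},
    {"dx":0.5,"dy":-1.6,"dz":-1.3,"wx":0,"wy":0,"wz":0.5,"hand":48},
    {"dx":0.7,"dy":-2.1,"dz":-1.3,"wx":0,"wy":0,"wz":1,"hand":48},
    {"dx":0.7,"dy":-2.1,"dz":-1.2,"wx":0,"wy":0,"wz":1.5,"hand":48},
    {"dx":0.7,"dy":-2.1,"dz":-0.8,"wx":0,"wy":0,"wz":1.5,"hand":48},
    {"dx":0.7,"dy":-2.1,"dz":-0.4,"wx":0,"wy":0,"wz":1.5,"hand":48},
    {"dx":0.7,"dy":-2.1,"dz":-0.2,"wx":0,"wy":0,"wz":1.5,"hand":48},
    {"dx":0.7,"dy":-2.1,"dz":-0.08,"wx":0,"wy":0,"wz":1.5,"hand":48},
    {"dx":0.7,"dy":-2.1,"dz":-0.03,"wx":0,"wy":0,"wz":1.5,"hand":48},
    {"dx":0.7,"dy":-2.1,"dz":0,"wx":0,"wy":0,"wz":1.5,"hand":48},
    {"dx":0.7,"dy":-2.1,"dz":0,"wx":0,"wy":0,"wz":1.5,"hand":48},
  ],
)

```text
clock: 14.05
eef_pos: [0.5469, 0.0908, -0.0052]
tool_rot: [0.036, 0.999, -0.0, 0.0]
ft_force: [-2.7, -1.3, 4.7]
grip_width: 0.0543
grasp_force: 64.9
```

Request:
drive_tool(
  rows=[
    {"dx":0,"dy":0,"dz":0,"wx":0,"wy":0,"wz":0,"hand":75},
    {"dx":0,"dy":0,"dz":0,"wx":0,"wy":0,"wz":0,"hand":75},
    {"dx":0,"dy":0,"dz":0,"wx":0,"wy":0,"wz":0,"hand":75},
    {"dx":0,"dy":0,"dz":-0.5,"wx":0,"wy":0,"wz":0,"hand":75},
    {"dx":0,"dy":0,"dz":-1.5,"wx":0,"wy":0,"wz":0,"hand":75},
    {"dx":0,"dy":0,"dz":-2.5,"wx":0,"wy":0,"wz":0,"hand":60},
    {"dx":1,"dy":0,"dz":-3.2,"wx":0,"wy":0,"wz":0,"hand":45},
    {"dx":2,"dy":0,"dz":-3.2,"wx":0,"wy":0,"wz":0,"hand":45},
    {"dx":3,"dy":-0.5,"dz":-3.2,"wx":0,"wy":0,"wz":0,"hand":45},
    {"dx":3.7,"dy":-0.5,"dz":-3.2,"wx":0,"wy":0,"wz":0,"hand":45},
    {"dx":3.7,"dy":-0.5,"dz":-3.2,"wx":0,"wy":0,"wz":0,"hand":45},
  ],
)

```text
clock: 15.15
eef_pos: [0.3524, 0.0776, 0.1518]
tool_rot: [0.035, 0.999, -0.001, -0.004]
ft_force: [1.3, 0.6, 0.2]
grip_width: 0.0451
grasp_force: 0.0
```

```bash
cat >> h.py <<'E'
def holder(p,z,halfz=.005):
    """polygons of the bar+rings model (world), p = x,y,yaw of holder_center"""
    c,s=np.cos(p[2]),np.sin(p[2]); M=np.array([[c,s],[-s,c]]); t=np.linspace(0,2*np.pi,24)
    bar=np.array([[-.055,-.0055],[.086,-.0055],[.086,.0055],[-.055,.0055]])
    out=[]
    for k in[bar]+[np.c_[-.07+.016*np.cos(t),q+.015*np.sin(t)] for q in(-.015,.015)]+[np.c_[.028+.009*np.cos(t),.009*np.sin(t)]]:
        w=k@M+p[:2]; out.append(np.r_[np.c_[w,np.full(len(w),z-halfz)],np.c_[w,np.full(len(w),z+halfz)]])
    return out
def fith(masks,x0,z):
    def cost(p,full=False):
        o=[]
        for n,m in masks.items():
            img=np.zeros((384,512),np.uint8)
            for w in holder(p,z):
                h=cv2.convexHull(proj(n,w).astype(np.float32)); cv2.fillConvexPoly(img,np.round(h*16).astype(np.int32),255,cv2.LINE_AA,4)
            g=cv2.GaussianBlur(img/255.,(0,0),1); mm=cv2.GaussianBlur(m.astype(float),(0,0),1)
            o.append(round(np.minimum(g,mm).sum()/np.maximum(g,mm).sum(),4))
        return o if full else -sum(o)
    r=minimize(cost,x0,method='Nelder-Mead',options=dict(initial_simplex=[x0,np.add(x0,[.008,0,0]),np.add(x0,[0,.008,0]),np.add(x0,[0,0,.1])],xatol=1e-4,fatol=1e-5))
    print('holder mm,deg',np.round(r.x[:2]*1000,1),round(np.degrees(r.x[2]),1),cost(r.x,True)); return r.x
E
python3 -c "
from h import *
a=snap('top','t5');b=snap('side','s5')
v=np.hstack([cv2.resize(a[130:280,90:270],(400,333)),cv2.resize(b[180:380,120:330],(400,381))[:333]]);cv2.imwrite('pics/c5.png',cv2.cvtColor(v,cv2.COLOR_RGB2BGR))
g=[.565,.195,.01]
m={n:best(n,'holder_center',g) for n in('top','side')}
for k in m: fith({k:m[k]},[.575,.195,.05],.009)
p=fith(m,[.575,.195,.05],.009)
goto(p[0],p[1],.155,p[2]+np.pi)
"
```

```text
holder mm,deg [574.6 198.1] 8.5 [np.float64(0.7453)]
holder mm,deg [574.8 193.1] 8.1 [np.float64(0.5912)]
holder mm,deg [575.6 197. ] 8.3 [np.float64(0.7384), np.float64(0.5774)]
d [-4.086  2.65  -0.009] w [ 0.01  0.03 -2.47] now [0.3624 0.0794 0.1539] clk 15.35 j [ 0.22  0.01 -0.39  1.16  0.    0.29]
```

View pics/c5.png

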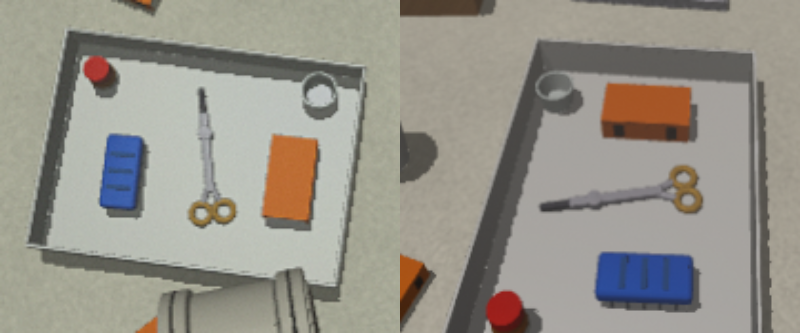

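The holder lies clear, at (575.5,197) mm with yaw 8.3°. I'll approach at 32 mm opening and creep down.

Request:
drive_tool(
  rows=[
    {"dx":-1,"dy":0.7,"dz":0,"wx":0,"wy":0,"wz":-0.6,"hand":32},
    {"dx":-2,"dy":1.4,"dz":0,"wx":0,"wy":0,"wz":-1.2,"hand":32},
    {"dx":-3,"dy":2,"dz":0,"wx":0,"wy":0,"wz":-2,"hand":32},
    {"dx":-3.8,"dy":2.5,"dz":0,"wx":0,"wy":0,"wz":-2.47,"hand":32},
    {"dx":-4.09,"dy":2.65,"dz":0,"wx":0,"wy":0,"wz":-2.47,"hand":32},
    {"dx":-4.09,"dy":2.65,"dz":0.6,"wx":0,"wy":0,"wz":-2.47,"hand":32},
    {"dx":-4.09,"dy":2.65,"dz":1.3,"wx":0,"wy":0,"wz":-2.47,"hand":32},
    {"dx":-4.09,"dy":2.65,"dz":2,"wx":0,"wy":0,"wz":-2.47,"hand":32},
    {"dx":-4.09,"dy":2.65,"dz":2.5,"wx":0,"wy":0,"wz":-2.47,"hand":32},
    {"dx":-4.09,"dy":2.65,"dz":2.9,"wx":0,"wy":0,"wz":-2.47,"hand":32},
    {"dx":-4.09,"dy":2.65,"dz":3.08,"wx":0,"wy":0,"wz":-2.47,"hand":32},
    {"dx":-4.09,"dy":2.65,"dz":3.14,"wx":0,"wy":0,"wz":-2.47,"hand":32},
    {"dx":-4.09,"dy":2.65,"dz":3.14,"wx":0,"wy":0,"wz":-2.47,"hand":32},
  ],
)

```text
clock: 16.65
eef_pos: [0.575, 0.1968, -0.0039]
tool_rot: [-0.072, 0.997, 0.0, 0.0]
ft_force: [0.4, 0.0, 1.3]
grip_width: 0.0323
grasp_force: 0.0
```

```bash
python3 -c "
from h import *
im=snap('side','s6'); cv2.imwrite('pics/s6c.png',cv2.cvtColor(cv2.resize(im[230:310,180:310],None,fx=6,fy=6),cv2.COLOR_RGB2BGR))
o=bot.get_obs();print(o['eef_pos'],o['ft_force']); e=o['eef_pos']
print((proj('side',[[e[0],e[1]+.016+d,z] for d in(0,.008) for z in(.004,.012,.02,.03)])-[180,230])*6)
"
```

```text
[ 0.57528707  0.19696313 -0.00311317] [-0.53434732  0.49996802  0.21634049]
[[327.39980735 373.57273321]
 [326.26434378 360.83929422]
 [325.11061711 347.89771184]
 [323.64210877 331.4202993 ]
 [326.56204336 395.18980629]
 [325.40989894 382.52706341]
 [324.23905376 369.65546521]
 [322.74850924 353.26443143]]
```

View pics/s6c.png

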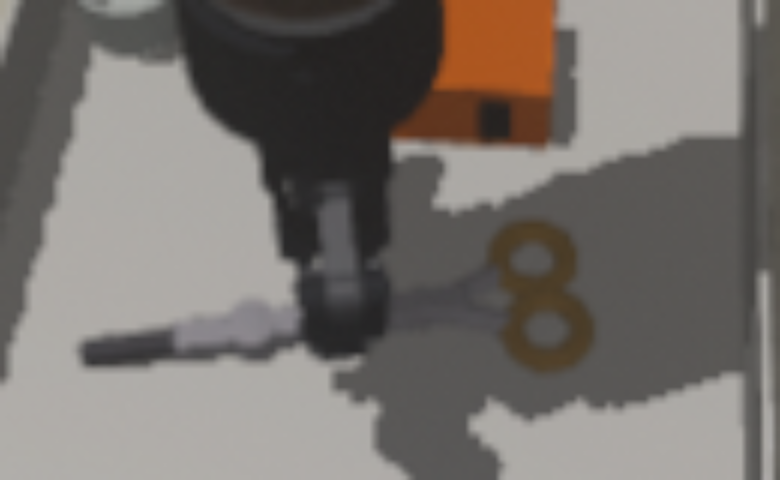

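The tips are at about z 20 mm (crop (340,355)). I'll creep down.

Request:
drive_tool(
  rows=[
    {"dx":0,"dy":0,"dz":0.04,"wx":0,"wy":0,"wz":0,"hand":24},
    {"dx":0,"dy":0,"dz":0.08,"wx":0,"wy":0,"wz":0,"hand":24},
    {"dx":0,"dy":0,"dz":0.12,"wx":0,"wy":0,"wz":0,"hand":24},
    {"dx":0,"dy":0,"dz":0.16,"wx":0,"wy":0,"wz":0,"hand":24},
    {"dx":0,"dy":0,"dz":0.16,"wx":0,"wy":0,"wz":0,"hand":24},
    {"dx":0,"dy":0,"dz":0.16,"wx":0,"wy":0,"wz":0,"hand":24},
  ],
)

```text
clock: 17.3
eef_pos: [0.574, 0.1966, -0.0118]
tool_rot: [-0.072, 0.997, -0.0, -0.0]
ft_force: [0.4, -0.4, 0.3]
grip_width: 0.0239
grasp_force: 0.0
```

Request:
drive_tool(
  rows=[
    {"dx":0,"dy":0,"dz":0.03,"wx":0,"wy":0,"wz":0,"hand":24},
    {"dx":0,"dy":0,"dz":0.06,"wx":0,"wy":0,"wz":0,"hand":24},
    {"dx":0,"dy":0,"dz":0.06,"wx":0,"wy":0,"wz":0,"hand":24},
  ],
)

```text
clock: 17.6
eef_pos: [0.5739, 0.1965, -0.0151]
tool_rot: [-0.072, 0.997, -0.0, -0.0]
ft_force: [0.5, -0.4, 0.5]
grip_width: 0.024
grasp_force: 0.0
```

Request:
drive_tool(
  rows=[
    {"dx":0,"dy":0,"dz":0.03,"wx":0,"wy":0,"wz":0,"hand":24},
    {"dx":0,"dy":0,"dz":0.03,"wx":0,"wy":0,"wz":0,"hand":16},
    {"dx":0,"dy":0,"dz":0.03,"wx":0,"wy":0,"wz":0,"hand":5},
    {"dx":0,"dy":0,"dz":0.03,"wx":0,"wy":0,"wz":0,"hand":5},
    {"dx":0,"dy":0,"dz":0.03,"wx":0,"wy":0,"wz":0,"hand":5},
    {"dx":0,"dy":0,"dz":0.03,"wx":0,"wy":0,"wz":0,"hand":5},
  ],
)

```text
clock: 18.2
eef_pos: [0.5741, 0.1966, -0.0162]
tool_rot: [-0.072, 0.997, -0.0, -0.0]
ft_force: [-0.0, 0.3, 0.7]
grip_width: 0.0076
grasp_force: 58.7
```

The grip is narrower than the bar, so it's probably on the upper edge. I'll reopen and go deeper.

Request:
drive_tool(
  rows=[
    {"dx":0,"dy":0,"dz":0,"wx":0,"wy":0,"wz":0,"hand":22},
    {"dx":0,"dy":0,"dz":0,"wx":0,"wy":0,"wz":0,"hand":22},
    {"dx":0,"dy":0,"dz":0.03,"wx":0,"wy":0,"wz":0,"hand":22},
    {"dx":0,"dy":0,"dz":0.06,"wx":0,"wy":0,"wz":0,"hand":22},
    {"dx":0,"dy":0,"dz":0.06,"wx":0,"wy":0,"wz":0,"hand":22},
  ],
)

```text
clock: 18.7
eef_pos: [0.5738, 0.1965, -0.0197]
tool_rot: [-0.072, 0.997, -0.0, -0.0]
ft_force: [-0.6, -0.2, 0.5]
grip_width: 0.022
grasp_force: 0.0
```

Request:
drive_tool(
  rows=[
    {"dx":0,"dy":0,"dz":0.02,"wx":0,"wy":0,"wz":0,"hand":22},
    {"dx":0,"dy":0,"dz":0.04,"wx":0,"wy":0,"wz":0,"hand":22},
    {"dx":0,"dy":0,"dz":0.04,"wx":0,"wy":0,"wz":0,"hand":22},
  ],
)

```text
clock: 19.0
eef_pos: [0.574, 0.1966, -0.0215]
tool_rot: [-0.072, 0.997, -0.0, -0.0]
ft_force: [0.7, -0.3, -0.9]
grip_width: 0.0219
grasp_force: 0.0
```

Request:
drive_tool(
  rows=[
    {"dx":0,"dy":0,"dz":0,"wx":0,"wy":0,"wz":0,"hand":14},
    {"dx":0,"dy":0,"dz":0,"wx":0,"wy":0,"wz":0,"hand":5},
    {"dx":0,"dy":0,"dz":0,"wx":0,"wy":0,"wz":0,"hand":5},
    {"dx":0,"dy":0,"dz":0,"wx":0,"wy":0,"wz":0,"hand":5},
    {"dx":0,"dy":0,"dz":0,"wx":0,"wy":0,"wz":0,"hand":5},
  ],
)

```text
clock: 19.5
eef_pos: [0.5742, 0.1966, -0.0211]
tool_rot: [-0.072, 0.997, 0.0, 0.0]
ft_force: [-0.2, -0.0, 2.7]
grip_width: 0.0085
grasp_force: 59.7
```

Request:
drive_tool(
  rows=[
    {"dx":0,"dy":0,"dz":-0.1,"wx":0,"wy":0,"wz":0,"hand":5},
    {"dx":0,"dy":0,"dz":-0.3,"wx":0,"wy":0,"wz":0,"hand":5},
    {"dx":0,"dy":0,"dz":-0.6,"wx":0,"wy":0,"wz":0,"hand":5},
    {"dx":0,"dy":0,"dz":-1.1,"wx":0,"wy":0,"wz":0,"hand":5},
    {"dx":0,"dy":0,"dz":-1.7,"wx":0,"wy":0,"wz":0,"hand":5},
    {"dx":0,"dy":0,"dz":-2.3,"wx":0,"wy":0,"wz":0,"hand":5},
    {"dx":0,"dy":0,"dz":-2.6,"wx":0,"wy":0,"wz":0,"hand":5},
    {"dx":0,"dy":0,"dz":-2.6,"wx":0,"wy":0,"wz":0,"hand":5},
  ],
)

```text
clock: 20.3
eef_pos: [0.5764, 0.1974, 0.1126]
tool_rot: [-0.072, 0.997, 0.001, 0.003]
ft_force: [-0.6, 0.4, -1.3]
grip_width: 0.009
grasp_force: 59.4
```

```bash
python3 -c "
from h import *
im=snap('side','s7'); cv2.imwrite('pics/s7c.png',cv2.cvtColor(cv2.resize(im[160:320,150:340],None,fx=4,fy=4),cv2.COLOR_RGB2BGR))
print(bot.get_obs()['grip_width'])
goto(.5385,-.1666,.109,-.122+np.pi)
"
```

```text
0.009004814530944346
d [ 1.771 -7.091  0.018] w [0.01 0.04 3.05] now [0.5752 0.197  0.1104] clk 20.35 j [0.33 0.5  0.14 1.21 0.   0.19]
```

View pics/s7c.png

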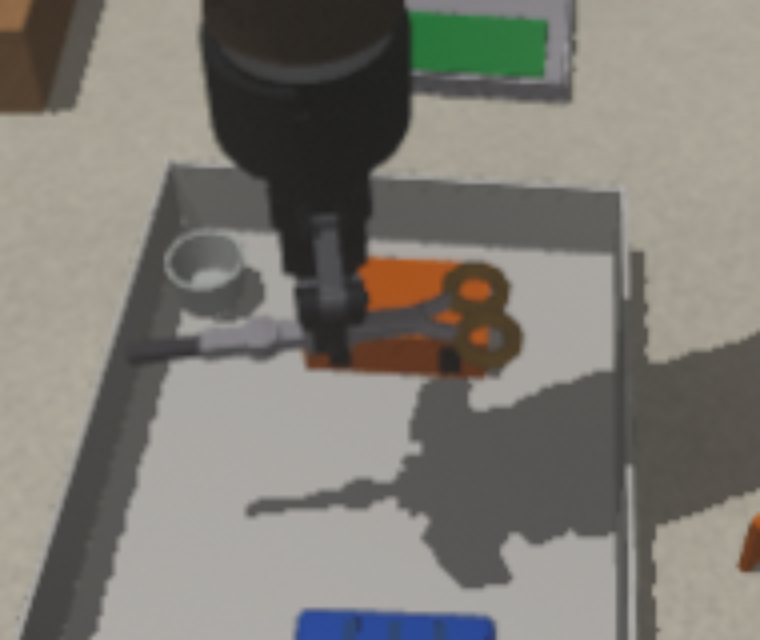

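The holder is gripped level and clear of everything. Next I'll carry it over the mat.

Request:
drive_tool(
  rows=[
    {"dx":0.1,"dy":-0.4,"dz":0,"wx":0,"wy":0,"wz":0.2,"hand":5},
    {"dx":0.3,"dy":-1,"dz":0,"wx":0,"wy":0,"wz":0.5,"hand":5},
    {"dx":0.45,"dy":-1.8,"dz":0,"wx":0,"wy":0,"wz":0.8,"hand":5},
    {"dx":0.65,"dy":-2.6,"dz":0,"wx":0,"wy":0,"wz":1.1,"hand":5},
    {"dx":0.85,"dy":-3.4,"dz":0,"wx":0,"wy":0,"wz":1.5,"hand":5},
    {"dx":1.05,"dy":-4.2,"dz":0,"wx":0,"wy":0,"wz":1.9,"hand":5},
    {"dx":1.25,"dy":-5,"dz":0,"wx":0,"wy":0,"wz":2.3,"hand":5},
    {"dx":1.45,"dy":-5.8,"dz":0,"wx":0,"wy":0,"wz":2.6,"hand":5},
    {"dx":1.65,"dy":-6.5,"dz":0,"wx":0,"wy":0,"wz":2.9,"hand":5},
    {"dx":1.75,"dy":-6.9,"dz":0,"wx":0,"wy":0,"wz":3.05,"hand":5},
    {"dx":1.77,"dy":-7.09,"dz":0,"wx":0,"wy":0,"wz":3.05,"hand":5},
    {"dx":1.77,"dy":-7.09,"dz":0,"wx":0,"wy":0,"wz":3.05,"hand":5},
    {"dx":1.77,"dy":-7.09,"dz":0,"wx":0,"wy":0,"wz":3.05,"hand":5},
  ],
)

```text
clock: 21.65
eef_pos: [0.5372, -0.1659, 0.1079]
tool_rot: [0.061, 0.998, 0.001, -0.001]
ft_force: [-0.1, 0.7, -1.1]
grip_width: 0.0091
grasp_force: 59.3
```

```bash
python3 -c "
from h import *
goto(.5385,-.1666,-.012,-.122+np.pi)
a=bot.camera('top');bot.camera('side')
g=[.54,-.167,.13]
for n in('top','side'):
    m=best(n,'holder_center',g)
    if m is not None: fith({n:m},[.54,-.167,-.122],.135)
"
```

```text
d [-0.032 -0.013  2.399] w [ 0.01 -0.02  0.01] now [ 0.5372 -0.1659  0.1079] clk 21.65 j [-0.3   0.42  0.01  1.16  0.   -0.18]
holder mm,deg [ 541.3 -163.7] -8.0 [np.float64(0.1727)]
holder mm,deg [ 537.7 -171. ] -8.8 [np.float64(0.6143)]
```

Request:
drive_tool(
  rows=[
    {"dx":-0.03,"dy":-0.01,"dz":0.5,"wx":0,"wy":0,"wz":0,"hand":5},
    {"dx":-0.03,"dy":-0.01,"dz":1.1,"wx":0,"wy":0,"wz":0,"hand":5},
    {"dx":-0.03,"dy":-0.01,"dz":1.6,"wx":0,"wy":0,"wz":0,"hand":5},
    {"dx":-0.03,"dy":-0.01,"dz":1.9,"wx":0,"wy":0,"wz":0,"hand":5},
    {"dx":-0.03,"dy":-0.01,"dz":2.1,"wx":0,"wy":0,"wz":0,"hand":5},
    {"dx":-0.03,"dy":-0.01,"dz":2.25,"wx":0,"wy":0,"wz":0,"hand":5},
    {"dx":-0.03,"dy":-0.01,"dz":2.34,"wx":0,"wy":0,"wz":0,"hand":5},
    {"dx":-0.03,"dy":-0.01,"dz":2.34,"wx":0,"wy":0,"wz":0,"hand":5},
    {"dx":-0.03,"dy":-0.01,"dz":2.34,"wx":0,"wy":0,"wz":0,"hand":5},
  ],
)

```text
clock: 22.75
eef_pos: [0.5395, -0.1678, -0.0076]
tool_rot: [0.061, 0.998, -0.0, 0.001]
ft_force: [0.2, 0.2, -0.7]
grip_width: 0.0088
grasp_force: 59.3
```

Request:
drive_tool(
  rows=[
    {"dx":0,"dy":0,"dz":0.03,"wx":0,"wy":0,"wz":0,"hand":5},
    {"dx":0,"dy":0,"dz":0.06,"wx":0,"wy":0,"wz":0,"hand":5},
    {"dx":0,"dy":0,"dz":0.06,"wx":0,"wy":0,"wz":0,"hand":5},
  ],
)

```text
clock: 23.05
eef_pos: [0.5389, -0.1677, -0.0112]
tool_rot: [0.061, 0.998, -0.0, 0.0]
ft_force: [0.5, -0.3, -0.6]
grip_width: 0.0091
grasp_force: 59.3
```

Request:
drive_tool(
  rows=[
    {"dx":0,"dy":0,"dz":0.03,"wx":0,"wy":0,"wz":0,"hand":5},
    {"dx":0,"dy":0,"dz":0.07,"wx":0,"wy":0,"wz":0,"hand":5},
    {"dx":0,"dy":0,"dz":0.1,"wx":0,"wy":0,"wz":0,"hand":5},
    {"dx":0,"dy":0,"dz":0.1,"wx":0,"wy":0,"wz":0,"hand":5},
    {"dx":0,"dy":0,"dz":0.1,"wx":0,"wy":0,"wz":0,"hand":5},
  ],
)

```text
clock: 23.55
eef_pos: [0.5388, -0.1676, -0.0164]
tool_rot: [0.061, 0.998, 0.0, -0.0]
ft_force: [0.8, 0.2, -0.9]
grip_width: 0.0087
grasp_force: 59.3
```

Request:
drive_tool(
  rows=[
    {"dx":0,"dy":0,"dz":0.02,"wx":0,"wy":0,"wz":0,"hand":5},
    {"dx":0,"dy":0,"dz":0.03,"wx":0,"wy":0,"wz":0,"hand":5},
    {"dx":0,"dy":0,"dz":0.03,"wx":0,"wy":0,"wz":0,"hand":5},
  ],
)

```text
clock: 23.85
eef_pos: [0.5388, -0.1676, -0.0179]
tool_rot: [0.061, 0.998, 0.0, -0.0]
ft_force: [-0.3, 0.9, -1.8]
grip_width: 0.0088
grasp_force: 59.3
```

Request:
drive_tool(
  rows=[
    {"dx":0,"dy":0,"dz":0.02,"wx":0,"wy":0,"wz":0,"hand":5},
    {"dx":0,"dy":0,"dz":0.02,"wx":0,"wy":0,"wz":0,"hand":5},
  ],
)

```text
clock: 24.05
eef_pos: [0.5388, -0.1676, -0.0189]
tool_rot: [0.061, 0.998, 0.0, -0.0]
ft_force: [-0.7, -0.6, -2.1]
grip_width: 0.0092
grasp_force: 59.3
```

Request:
drive_tool(
  rows=[
    {"dx":0,"dy":0,"dz":0.02,"wx":0,"wy":0,"wz":0,"hand":5},
    {"dx":0,"dy":0,"dz":0.02,"wx":0,"wy":0,"wz":0,"hand":5},
  ],
)

```text
clock: 24.25
eef_pos: [0.5389, -0.1676, -0.0191]
tool_rot: [0.061, 0.998, -0.0, 0.0]
ft_force: [-1.1, 0.2, 3.3]
grip_width: 0.0087
grasp_force: 59.9
```

It has touched the mat. I'll release narrowly and retreat straight up, then to the side.

Request:
drive_tool(
  rows=[
    {"dx":0,"dy":0,"dz":0,"wx":0,"wy":0,"wz":0,"hand":12},
    {"dx":0,"dy":0,"dz":-0.02,"wx":0,"wy":0,"wz":0,"hand":20},
    {"dx":0,"dy":0,"dz":-0.02,"wx":0,"wy":0,"wz":0,"hand":26},
    {"dx":0,"dy":0,"dz":-0.02,"wx":0,"wy":0,"wz":0,"hand":26},
    {"dx":0,"dy":0,"dz":-0.2,"wx":0,"wy":0,"wz":0,"hand":26},
    {"dx":0,"dy":0,"dz":-0.6,"wx":0,"wy":0,"wz":0,"hand":26},
    {"dx":0,"dy":0,"dz":-1.4,"wx":0,"wy":0,"wz":0,"hand":26},
    {"dx":0,"dy":0,"dz":-2.4,"wx":0,"wy":0,"wz":0,"hand":26},
    {"dx":0,"dy":0,"dz":-3.4,"wx":0,"wy":0,"wz":0,"hand":26},
    {"dx":1,"dy":0.5,"dz":-4,"wx":0,"wy":0,"wz":0,"hand":26},
    {"dx":2,"dy":1.2,"dz":-4,"wx":0,"wy":0,"wz":0,"hand":26},
    {"dx":3,"dy":2,"dz":-4,"wx":0,"wy":0,"wz":0,"hand":26},
    {"dx":4,"dy":2.5,"dz":-4,"wx":0,"wy":0,"wz":0,"hand":26},
    {"dx":4,"dy":2.5,"dz":-4,"wx":0,"wy":0,"wz":0,"hand":26},
  ],
)

```text
clock: 25.65
eef_pos: [0.3535, -0.0181, 0.1808]
tool_rot: [0.061, 0.998, 0.0, 0.0]
ft_force: [0.7, 0.7, 0.2]
grip_width: 0.0259
grasp_force: 0.0
```

```bash
python3 -c "
from h import *
a=snap('top','t8');b=snap('side','s8')
v=np.hstack([cv2.resize(a[130:280,90:390],(500,250)),cv2.resize(b[130:200,200:310],(300,191),interpolation=2)[:250] if 0 else cv2.resize(b[120:203,200:300],(300,250))]);cv2.imwrite('pics/c8.png',cv2.cvtColor(v,cv2.COLOR_RGB2BGR))
m={n:best(n,'holder_center',[.54,-.167,.01]) for n in('top','side')}
for n in m: fith({n:m[n]},[.54,-.167,-.122],.011)
print(bot.get_obs()['clock'])
"
```

```text
holder mm,deg [ 540.  -166.6] -6.5 [np.float64(0.5191)]
holder mm,deg [ 542.2 -170. ] -8.1 [np.float64(0.6478)]
25.85
```

View pics/c8.png

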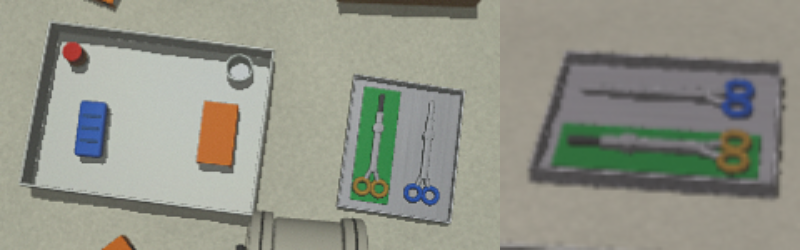

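The holder lies along the middle of the mat (crop (375,145)) with its rings toward the robot. The scissors are untouched, and the brush, splint, pot and vial are in the tub.

```bash
python3 -c "
from workcell import bot
print(bot.job_done())"
```

```text
the job is handed in; nothing more can be done
None
```

The needle holder lies lengthwise along the middle of the mat with its rings on the robot's side. The brush and splint are set aside in the tub, the scissors are where they lay, and the job was handed in at about 26 s.

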